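# Close up the loaded bench kiln

## Task

The bench kiln is loaded and must be closed for annealing. With the fingertips, push the kiln's pulled-out car (its drawer-like hearth) fully home by the upright front panel, without touching the clear glass tumbler that stands on it or knocking it over; then push the open vent flap on the kiln's roof over until it lies fully shut. Pick nothing up, and leave the other things around the kiln where they stand.

Things in the scene. Friction and masses are not known exactly. Their poses are not given: they have to be found in the camera images.
- kiln: Grey box-shaped bench kiln, fixed to the table, 160 deep (x) x 240 wide (y) mm, roof top 155 mm above the table. Origin: centre of its underside at table height; its x axis points away from the robot (from the open front to the back), y to the left, z up; the kiln may stand turned up to 0.25 rad about z. Its front face is at x = -80 mm. Nothing on the roof but the low vent collar and its flap.
- car (a joint): How far the car is pulled out, in m: 0 is fully home (front panel against the kiln's front), up to 0.10 out. The car slides straight along the kiln's x axis on runners with about 2.5 N of friction plus light damping, stays where it is left and stops at a hard end stop at 0; it does not spring back.
- panel_top (a point): Middle of the top edge of the outer face (towards the robot) of the car's upright front panel, 152 mm above the table; moves with the car, axes as the kiln's. The panel is 18 mm thick, 230 mm wide (y) and reaches down to 20 mm above the table; its outer face is flat, with a small spy hole ring (2 mm proud) 60 mm left of the middle.
- hearth (a point): Middle of the car's hearth slab's upper surface, 46 mm above the table, on which the clear tumbler stands; the slab is 116 (x) x 184 (y) mm; axes as the kiln's; moves with the car.
- vent_flap (a joint): Angle of the vent flap in rad: 0 is shut, lying level on its collar; 1.57 stands upright. It is hinged along the kiln's x axis at its left (+y) edge and opens upward and to the left. A stiff friction hinge (about 0.08 N m) holds it wherever it is left, so it must be pushed all the way down; pushing its outer (left, then upper) face to the right (kiln -y) and then down shuts it.
- flap_hinge (a point): Middle of the flap's hinge line, 169 mm above the table, 42 mm left (+y) of the middle of the kiln's roof. The hinge line runs along the kiln's x axis. The flap is a dark steel plate 78 mm long along the hinge, 6 mm thick (3 mm either side of the hinge line), and reaches 80 mm from the hinge.
- flap_edge (a point): Middle of the flap's free edge, on its outer face (the upper one when shut), 80 mm from the hinge line.
- tumbler_clear: Clear glass tumbler, 56 mm across, 70 mm tall, standing loose on the car's hearth between the front panel and the kiln. Origin: centre of its underside, z up. Not to be touched.
- pigment_jar: Bystander beside the kiln: loose jar with a black screw cap, 54 mm across, 88 mm tall. Origin: centre of its underside.
- optic_mould: Bystander beside the kiln: loose brass cup-shaped mould, 68 mm across, 54 mm tall. Origin: centre of its underside.
- tumbler_amber: Bystander beside the kiln: loose amber tumbler, 62 mm across, 82 mm tall. Origin: centre of its underside.
- cork_big: Bystander on the table in front of the kiln: loose cork stopper, 33 mm across, 32 mm tall. Origin: centre of its underside.

How it is judged:
By the outcome, as a careful person would: the job done as asked, in the order asked, and still so for the second after the job is handed in, with the robot touching nothing.
It also fails if it takes over 48 s, if anything falls off the work surface, if the arm or the gripper's body presses on something with over 40 N, if the wrist force passes 120 N, or if a joint passes its speed limit or range.

## Robot

A 7-joint arm with a two-finger parallel gripper is mounted at the origin on a cart in front of the work surface, level with it; the furniture and walls round the work are solid. World frame = base frame: x ahead of the robot, y to its left, z up, the work surface at z = 0. Lengths are in mm, angles in rad, forces in N, time in s.
With the tool pointing down it reaches from about 350 to 900 mm from the base axis. Payload 8.1 kg.
Tool frame: the origin (TCP) lies at the very end of the fingers, on their centre line; the grasp point (between the pads) lies 19 mm behind it (bot.grasp_offset is the distance from the TCP to the grasp point, in mm); z points along the fingers, y is the line along which they close (so a half turn about z gives the same grasp; the last joint's range is limited). The gripper opens to 85 mm and grips with 20 to 120 N. Pads are 22 mm wide; open, the fingers measure 114 mm over their backs; the gripper's body (76 mm by 85 mm) begins 54 mm behind the grasp point. The pads swing forward as they close: fully open they stand 13 mm farther back than shut.
Start: joints at [-1.419, 0.434, 0.025, 1.573, -0.012, 1.134, -0.075], TCP at [157.559, 604.828, 231.323] pointing down, gripper open.
Joint ranges: [-2.62, 2.62], [-0.44, 2.09], [-1.27, 1.32], [0.08, 2.57], [-1.32, 4.46], [0.12, 2], [-2.74, 2.74]. Speed limits (rad/s): [2.22, 2.22, 3.01, 3.01, 3.14, 3.14, 3.14].

## Interface

Orientations are given as a rotation vector (axis times angle).
In Python, from plant import bot gives the robot as it stands. The module is installed in compiled form; this text tells all that it offers.
- The arm moves only by the tool move_arm, never from a script. Its argument "steps" is a list that holds one entry, the list of rows, each a list of 5 numbers: the shift along the tool's x, y, z scaled (see below), then the turn about the tool's z scaled (see below), then the opening, from -1 (shut) to 1 (fully open). A call has 1 to 12 rows; each row is the pose to reach, as a shift and turn from the pose commanded when the call began, along the tool's axes at that moment; what a row does not reach only later rows make up. The controller multiplies each number of a shift by 0.5 m and each number of a turn by pi/4 rad. A row lasts 1/10 s, in which the tool goes at most 50 mm and 8.59 degrees, less where a joint would pass 70% of its speed; a pose out of reach is approached as far as the arm can. A call with a number of a shift or a turn outside -1 to 1 is refused whole. A call with a gripper value outside its range is refused whole. The fingers move at their own pace and stop on an object; "force" is the grip in N (left out, the last holds). Time passes only in rows, so rows that repeat a pose let the fingers close. It gives the time, the measured TCP pose, the force, the opening and the grip force at its end, in the units of the state.
- bot.state(): the state, without advancing time (a new reading comes with each control period).
- bot.snapshot(name): name is "scene" or "side" or "wrist"; returns (picture, depth): 384x512x3 uint8, red, green, blue; 384x512 float32, mm along the optical axis (not along the pixel's ray), 0 where there is no reading.
- bot.camera_params(name): a dict with "fovy" (degrees; the focal length in pixels is half the picture's height over the tangent of half this angle, whatever the lens; pixels are square), "cx", "cy" (the principal point, pixels), "rvec" (rotation vector, rad) and "tvec" (3), from world to camera coordinates, as OpenCV has them; the wrist camera has in their place "tool_from_camera" (4x4, takes a point from camera to tool coordinates, whose origin is the TCP and whose axes are the flange's). Camera axes: x right, y down, z forward; pixel columns grow to the right and rows downward; lengths in mm; the calibration is good to about 2 mm. The wrist camera is an equidistant fisheye: a pixel r from the principal point sees the ray r / f radians off the axis. A picture is of the moment at which its call begins: read the wrist's pose just before it. camera_params takes no time and is no camera call.
- bot.finish_job(): hands the job in; it is judged then, once.
The state is a dict: "time": time; "qpos": joint angles; "qvel": joint speeds; "joint_torque": joint torques, N m; "eef_pos": TCP position; "tool_rot": TCP orientation; "ft_force": force on the tool from outside, world axes, zero at the start; "ft_torque": the same for the moment, N m; "grip_width": finger opening in mm; "gripper_force": force on a finger pad.
Only numpy, scipy, OpenCV 4.12 (cv2) and the standard library are available. Lean on these libraries where they do the work, as an engineer would, in place of code of your own. Each camera call takes 0.05 s, during which the arm holds its last target. There are 200 camera calls.

## Working session

There is one attempt and no reset: what is moved stays moved. The work goes in short steps, Python scripts to look and compute and a tool call to move; the robot and the scene stay as the last step left them, time stands still between calls to the robot, and variables do not carry over. Pictures are saved under pics/ and viewed, at most 10 in all, crops included, and the job is handed in when it is done.

Besides the shell and the picture viewer there is one more tool, called after ">>>" as name(argument=value, ...) on one line, values as JSON. move_arm: Moves the arm, as the interface text tells. Shifts and turns lie within -1 to 1; 1 stands for 0.5 m of shift or pi/4 rad of turn. Its arguments: {"type":"object","properties":{"steps":{"type":"array","items":{"type":"array","items":{"type":"array","items":{"type":"number","minimum":-1,"maximum":1}}}},"force":{"type":"number"}},"required":["steps"]}

```bash
mkdir -p pics
cat > h.py <<'E'
import numpy as np, cv2
from plant import bot
def cloud(name, d, P):
    f=192/np.tan(np.radians(P['fovy'])/2)
    v,u=np.mgrid[0:384,0:512]
    c=np.stack([(u-P['cx'])/f*d,(v-P['cy'])/f*d,d],-1)
    R=cv2.Rodrigues(np.array(P['rvec'],float))[0]
    return (c-np.array(P['tvec']).ravel())@R
E
python3 - <<'E'
from h import *
print(bot.state())
for n in ('scene','side'):
    p,d=bot.snapshot(n); P=bot.camera_params(n); print(n,P)
    np.savez(n+'0.npz',p=p,d=d,w=cloud(n,d,P))
    cv2.imwrite(f'pics/{n}0.png',cv2.resize(p[...,::-1],(768,576)))
E
```

```text
{'time': 0.0, 'qpos': array([-1.41862562,  0.43522126,  0.02498512,  1.57409623, -0.01158751,
        1.13399145, -0.07510744]), 'qvel': array([ 0.00047751, -0.00025795, -0.00061327,  0.00134686,  0.00187135,
       -0.0005416 , -0.00063727]), 'joint_torque': array([ 2.95883310e-04, -6.70473647e+01,  1.02553222e+00, -3.16215205e+01,
        1.57364644e-02,  1.24320816e-02,  2.43489222e-05]), 'eef_pos': array([157.45380714, 604.32283314, 230.52751503]), 'tool_rot': array([-3.99235384e-01, -3.11607967e+00,  2.46763584e-03]), 'ft_force': array([ 0.1369973 , -0.03912147, -0.65103185]), 'ft_torque': array([0.00827503, 0.05102563, 0.0240375 ]), 'gripper_force': 0.0, 'grip_width': 85.4767215071803}
scene {'fovy': 44.56608024180146, 'cx': 251.75109548806518, 'cy': 193.75324937831712, 'rvec': array([ 0.41048265,  2.73849765, -1.21469841]), 'tvec': array([ 467.35635774,    7.57307599, 1393.82003012])}
side {'fovy': 51.50134258678267, 'cx': 257.1133124048434, 'cy': 186.9133269707267, 'rvec': array([ 0.41072163, -2.82733146,  1.02244715]), 'tvec': array([446.82411376, 212.86141776, 955.57466108])}
```

View pics/scene0.png

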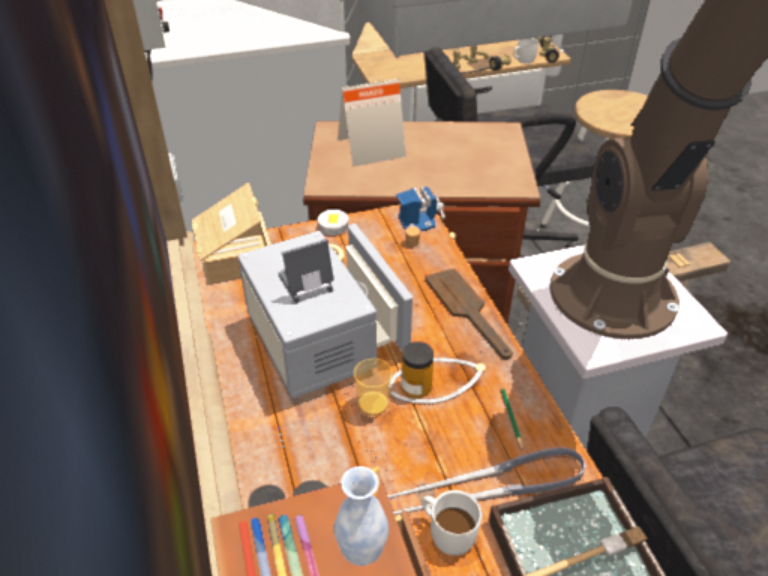

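View pics/side0.png

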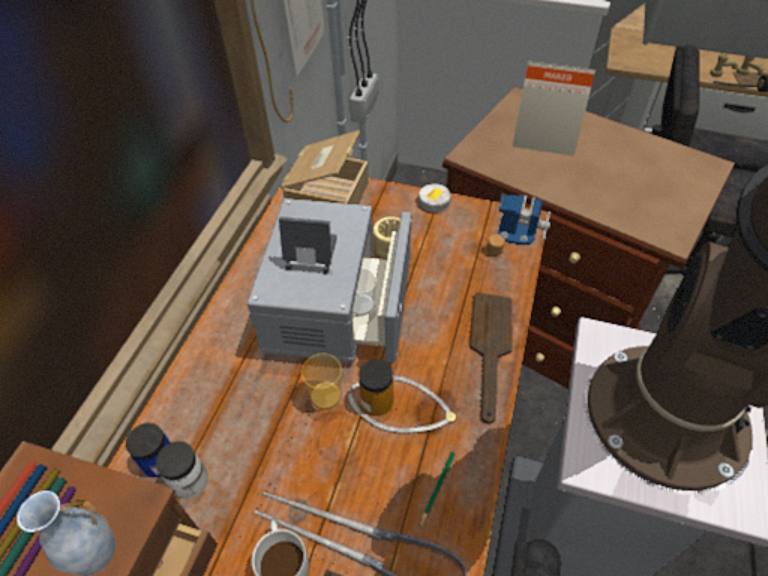

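The views show the kiln at left with its car out. The panel is a grey slab (side picture about (400,285)), and the flap stands near upright at (305,245). The amber tumbler and jar are on the +y side, the brass mould is at (390,235) on the -y side, and the cork is at (495,243). Next I measure from depth.

Run:
```python
from h import *
for n in ('scene','side'):
    z=np.load(n+'0.npz'); w=z['w']; d=z['d']; p=z['p']
    ok=(d>0)&(w[...,0]>250)&(w[...,0]<1000)&(abs(w[...,1])<500)
    def pts(lo,hi): return w[ok&(w[...,2]>lo)&(w[...,2]<hi)]
    print(n,'table z',np.median(w[ok&(abs(w[...,2])<15)][:,2]))
    # largest component near roof height
    m=(ok&(w[...,2]>146)&(w[...,2]<161)).astype(np.uint8)
    k,l,s,c=cv2.connectedComponentsWithStats(m)
    for i in np.argsort(-s[1:,4])[:4]+1:
        q=w[l==i]; 
        if len(q)<80: continue
        r=cv2.minAreaRect(q[:,:2].astype(np.float32)); print(' plane',len(q),q[:,2].mean().round(1),c[i].round(),r, cv2.boxPoints(r).round(0).tolist())
    q=pts(172,300); print(' high',len(q), q.min(0).round(0),q.max(0).round(0),q.mean(0).round(0))
    if len(q)>50:
        q=q[np.all(abs(q-np.median(q,0))<90,1)]
        c=q.mean(0); _,s,V=np.linalg.svd(q-c,full_matrices=False); print(' flap n',c,V.round(3),s, q.min(0),q.max(0))
    # other objects
    for lo,hi in((20,40),(50,58),(78,92)):
        m=(ok&(w[...,2]>lo)&(w[...,2]<hi)).astype(np.uint8)
        k,l,s,c=cv2.connectedComponentsWithStats(m)
        for i in range(1,k):
            if s[i,4]>25:
                q=w[l==i]; print('  ',lo,s[i,4],c[i].round()*1.5,q[:,:2].min(0).round(),q[:,:2].max(0).round())
```

```text
scene table z 0.5667523897503774
 plane 3070 155.1 [202. 195.] ((606.65576171875, -44.7022705078125), (160.79837036132812, 244.63381958007812), 9.141932487487793) [[508.0, 63.0], [547.0, -178.0], [705.0, -153.0], [667.0, 89.0]]
 plane 411 151.5 [253. 175.] ((467.7121276855469, -69.76084899902344), (20.811105728149414, 232.72732543945312), 9.084318161010742) [[439.0, 44.0], [476.0, -186.0], [496.0, -183.0], [460.0, 47.0]]
 high 9637 [ 562. -284.  172.] [823. 500. 300.] [724. 310. 224.]
 flap n [715.48500804 444.58996626 220.02127671] [[ 0.834 -0.447 -0.323]
 [-0.528 -0.817 -0.232]
 [ 0.16  -0.364  0.917]] [4082.01631893 2068.36728473 1421.61001275] [634.7698885  381.20835795 201.22510821] [808.05717989 499.97950045 299.98003932]
   20 116 [415.5 214.5] [ 252. -365.] [ 330. -313.]
   20 199 [333. 219.] [ 444. -415.] [ 510. -348.]
   20 75 [411.  232.5] [ 313. -291.] [ 345. -256.]
   20 28 [244.5 238.5] [ 647. -369.] [ 698. -359.]
   20 34 [231.  247.5] [ 673. -347.] [ 736. -335.]
   20 117 [220.5 271.5] [ 700. -271.] [ 769. -260.]
   20 331 [304.5 372. ] [ 551. -151.] [704.  84.]
   20
[... 3791 characters left out ...]
 459.] [717. 307.] [751. 326.]
   50 49 [184.5 478.5] [651. 311.] [688. 341.]
   50 59 [273. 540.] [475. 357.] [523. 400.]
   78 34 [277.5 129. ] [ 836. -449.] [ 840. -387.]
   78 182 [301.5 163.5] [ 725. -397.] [ 761. -259.]
   78 225 [247.5 217.5] [ 782. -311.] [788. -22.]
   78 37 [366.  280.5] [505. -64.] [533. -57.]
   78 42 [366. 300.] [496. -40.] [525. -11.]
   78 217 [303.  334.5] [506.  48.] [661.  85.]
   78 26 [390.  340.5] [437.  38.] [453.  47.]
   78 96 [322.5 369. ] [501.  93.] [562. 155.]
   78 393 [375.  373.5] [423.  84.] [475. 135.]
   78 480 [175.5 457.5] [651. 288.] [704. 340.]
   78 411 [175.5 556.5] [594. 406.] [628. 455.]
   78 59 [208.5 559.5] [568. 399.] [571. 440.]
```

```bash
cat >> h.py <<'E'
K0=np.array([604.5,-45,0]); a=0.161
Rk=np.array([[np.cos(a),np.sin(a),0],[-np.sin(a),np.cos(a),0],[0,0,1]])
def tk(w): return (w-K0)@Rk.T
def tw(k): return np.asarray(k)@Rk+K0
def cmd(k,yaw=None):
    "shift (units) of row from now to kiln point k"
    s=bot.state(); R=cv2.Rodrigues(np.array(s['tool_rot']))[0]
    w=tw(k); return ((w-s['eef_pos'])@R/500).round(3), w.round(1)
E
python3 - <<'E'
from h import *
for n in ('scene','side'):
    z=np.load(n+'0.npz'); k=tk(z['w']); d=z['d']
    m=(d>0)&(abs(k[...,0])<60)&(k[...,1]>-60)&(k[...,1]<125)&(k[...,2]>185)&(k[...,2]<262)
    q=k[m]; c=q.mean(0); V=np.linalg.svd(q-c)[2]
    print(n,len(q),c,V[2],q.min(0),q.max(0)); t=q[q[:,2]>q[:,2].max()-8]; print(t.mean(0))
    for lo,hi in((185,205),(205,225),(225,262)):
        t=q[(q[:,2]>lo)&(q[:,2]<hi)]; print(lo,t.mean(0).round(1))
    m=(d>0)&(k[...,0]<-100)&(k[...,0]>-175)&(abs(k[...,1])<120)&(k[...,2]>60)&(k[...,2]<140)
    print('panel x',np.percentile(k[m][:,0],[2,10,50,90]).round(1))
print(cmd([-175,-30,250]))
E
```

```text
scene 785 [  2.80805023  29.94741294 218.72536865] [-0.00783566  0.96685809  0.25519412] [-38.13160606  14.20625088 185.27445616] [ 41.76743784  40.95444777 250.00492527]
[  2.03590548  22.24321345 245.70244947]
185 [  3.1  36.  195.6]
205 [  2.7  30.7 215.2]
225 [  2.6  25.  238. ]
panel x [-143.7 -132.5 -122.3 -116. ]
side 843 [ -2.35190162  31.5198544  218.94994565] [-0.00331911  0.96647947  0.25672246] [-41.08642447  16.98284403 185.14424586] [ 37.16662468  43.1163449  249.51648164]
[ -1.45365203  23.92282655 245.56780871]
185 [ -2.1  37.6 195.4]
205 [ -2.8  32.5 215.3]
225 [ -2.2  26.5 238.1]
panel x [-152.1 -152.  -130.2 -120.3]
(array([-0.897, -1.228, -0.037]), array([ 436.6, -102.7,  250. ]))
```

>>> move_arm(steps=[[[-0.38, -0.5, -0.06, 0, -1], [-0.38, -0.5, -0.06, -0.2, -1], [-0.38, -0.5, -0.06, -0.4, -1], [-0.38, -0.5, -0.06, -0.53, -1], [-0.38, -0.5, -0.06, -0.53, -1], [-0.38, -0.5, -0.06, -0.53, -1], [-0.38, -0.5, -0.06, -0.53, -1], [-0.38, -0.5, -0.06, -0.53, -1], [-0.38, -0.5, -0.06, -0.53, -1], [-0.38, -0.5, -0.06, -0.53, -1], [-0.38, -0.5, -0.06, -0.53, -1]]])

```text
time: 1.2
eef_pos: [277.8, 316.0, 261.0]
tool_rot: [0.256, -3.131, 0.0]
ft_force: [-0.6, 1.1, -0.2]
grip_width: -0.3
gripper_force: 0.0
```

>>> move_arm(steps=[[[-0.177, -0.88, 0, 0, -1], [-0.177, -0.88, 0, 0, -1], [-0.177, -0.88, 0, 0, -1], [-0.177, -0.88, 0, 0, -1], [-0.177, -0.88, 0, 0, -1], [-0.177, -0.88, 0, 0, -1], [-0.177, -0.88, 0, 0, -1], [-0.177, -0.88, 0, 0, -1], [-0.177, -0.88, 0, 0, -1], [-0.177, -0.88, 0, 0, -1], [-0.177, -0.88, 0, 0, -1]]])

```text
time: 2.3
eef_pos: [436.8, -105.4, 260.9]
tool_rot: [0.251, -3.131, 0.001]
ft_force: [-1.0, 0.6, -0.7]
grip_width: 0.0
gripper_force: 0.0
```

Run:
```python
from h import *
s=bot.state(); print(s['time'],s['eef_pos'],tk(s['eef_pos']),s['qpos'],s['ft_force'])
for k in ([-178,-30,125],[-164,-30,125],[-110,-30,125]): print(cmd(k))
p,d=bot.snapshot('side'); cv2.imwrite('pics/side1.png',p[50:350,100:500,::-1])
```

```text
2.3 [ 436.77309011 -105.41002147  260.92342899] [-175.24182674  -32.74124547  260.92342899] [-0.43668827  0.11115429  0.62310373  1.9696672  -0.07225844  1.08345357
  1.94799352] [-1.00169222  0.59667026 -0.66494269]
(array([0.005, 0.006, 0.272]), array([ 433.6, -103.1,  125. ]))
(array([-0.023,  0.006,  0.272]), array([ 447.4, -100.9,  125. ]))
(array([-0.131,  0.006,  0.272]), array([500.7, -92.2, 125. ]))
```

View pics/side1.png

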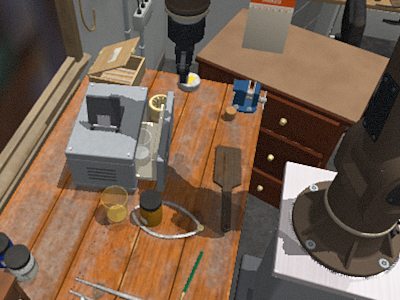

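The gripper hangs clear in front of the panel (tip around (187,80) in the crop). Next I go down and approach.

>>> move_arm(steps=[[[0.02, 0.006, 0.27, 0, -1], [0.02, 0.006, 0.27, 0, -1], [0.02, 0.006, 0.27, 0, -1], [0.02, 0.006, 0.27, 0, -1], [0.02, 0.006, 0.27, 0, -1], [0, 0.006, 0.27, 0, -1], [-0.02, 0.006, 0.27, 0, -1], [-0.03, 0.006, 0.27, 0, -1], [-0.04, 0.006, 0.27, 0, -1], [-0.05, 0.006, 0.27, 0, -1], [-0.06, 0.006, 0.27, 0, -1], [-0.07, 0.006, 0.27, 0, -1]]])

```text
time: 3.55
eef_pos: [470.7, -96.4, 126.3]
tool_rot: [0.253, -3.131, -0.0]
ft_force: [-2.5, -0.3, 0.8]
grip_width: -0.2
gripper_force: 1.4
```

Run:
```python
from h import *
s=bot.state(); print(s['time'],tk(s['eef_pos']),tk(s['ft_force']+K0))
z=bot.snapshot('side'); p,d=z; k=tk(cloud('side',d,bot.camera_params('side')))
m=(d>0)&(k[...,0]<-70)&(k[...,0]>-175)&(k[...,1]>-10)&(k[...,1]<115)&(k[...,2]>149)&(k[...,2]<154)
print('paneltop x',np.percentile(k[m][:,0],[3,50,97]))
```

```text
3.55 [-140.34786457  -29.32328421  126.28026965] [-2.51229537  0.06959334  0.78860238]
paneltop x [-130.98728488 -120.88208277  -71.5643851 ]
```

>>> move_arm(steps=[[[-0.008, 0, 0, 0, -1], [-0.016, 0, 0, 0, -1], [-0.024, 0, 0, 0, -1], [-0.032, 0, 0, 0, -1], [-0.04, 0, 0, 0, -1], [-0.046, 0, 0, 0, -1], [-0.05, 0, 0, 0, -1], [-0.054, 0, 0, 0, -1], [-0.058, 0, 0, 0, -1], [-0.06, 0, 0, 0, -1], [-0.062, 0, 0, 0, -1], [-0.064, 0, 0, 0, -1]]])

```text
time: 4.8
eef_pos: [502.0, -91.3, 126.3]
tool_rot: [0.253, -3.131, -0.0]
ft_force: [-2.7, -0.5, -1.9]
grip_width: 0.4
gripper_force: 1.3
```

>>> move_arm(steps=[[[-0.002, 0, 0, 0, -1], [-0.004, 0, 0, 0, -1], [-0.006, 0, 0, 0, -1], [-0.008, 0, 0, 0, -1], [-0.01, 0, 0, 0, -1], [-0.01, 0, 0, 0, -1]]])

```text
time: 5.4
eef_pos: [502.3, -91.3, 125.8]
tool_rot: [0.25, -3.123, -0.003]
ft_force: [-19.0, -1.7, 13.2]
grip_width: 0.3
gripper_force: 9.8
```

Run:
```python
from h import *
s=bot.state(); print(s['time'],tk(s['eef_pos']),tk(s['ft_force']+K0))
```

```text
5.4 [-108.24662596  -29.28259616  125.75851058] [-19.03666132   1.37477605  13.16033342]
```

The force jumped to 19 N with the TCP at x=-108, which is the end stop. I back off, rise and move over to the left of the flap.

>>> move_arm(steps=[[[0.03, 0, 0, 0, -1], [0.08, 0, 0, 0, -1], [0.08, 0, -0.1, 0, -1], [0.08, 0, -0.2, 0, -1], [0.08, 0, -0.3, 0, -1], [0.08, 0, -0.35, 0, -1], [0.08, 0, -0.35, 0, -1], [0.08, 0.1, -0.35, 0, -1], [0.08, 0.2, -0.35, 0, -1], [0.08, 0.25, -0.35, 0, -1], [0.08, 0.25, -0.35, 0, -1], [0.08, 0.25, -0.35, 0, -1]]])

```text
time: 6.6
eef_pos: [447.6, 26.7, 301.0]
tool_rot: [-0.255, 3.131, -0.0]
ft_force: [-0.9, -0.1, 1.1]
grip_width: -0.3
gripper_force: 0.0
```

Run:
```python
from h import *
s=bot.state(); print(s['time'],tk(s['eef_pos']),tk(s['ft_force']+K0))
p,d=bot.snapshot('side'); k=tk(cloud('side',d,bot.camera_params('side')))
for lo,hi in((-10,30),(30,80)):
  m=(d>0)&(k[...,0]<-70)&(k[...,0]>-175)&(k[...,1]>lo)&(k[...,1]<hi)&(k[...,2]>149)&(k[...,2]<154)
  print('paneltop x',np.percentile(k[m][:,0],[3,50,97]))
cv2.imwrite('pics/side2.png',cv2.resize(p[60:260,130:380,::-1],(750,600)))
print(cmd([0,90,300]),cmd([0,80,228]))
```

```text
6.6 [-143.36392695   95.8742985   301.00941131] [-8.62733768e-01  6.38828214e-04  1.06764000e+00]
paneltop x [-98.56992636 -88.25233037 -74.21984155]
paneltop x [-98.92493605 -89.2411711  -75.90360848]
(array([-0.287, -0.01 ,  0.002]), array([590.1,  43.8, 300. ])) (array([-0.287, -0.03 ,  0.146]), array([591.7,  34. , 228. ]))
```

View pics/side2.png

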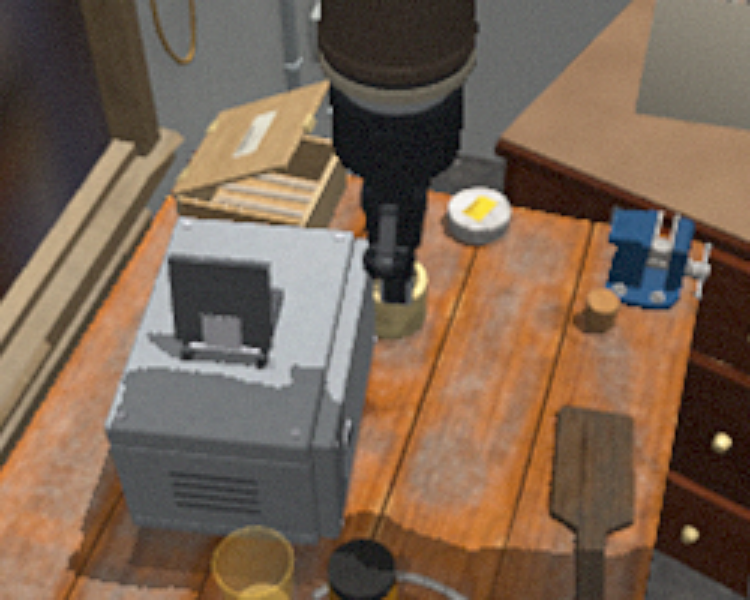

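The car's front panel (right of (345,450)) is flush with the kiln front, measured at x=-98.6. The flap is still up at (220,300). Now I go to its left.

>>> move_arm(steps=[[[-0.1, -0.01, 0, 0, -1], [-0.2, -0.01, 0, 0, -1], [-0.28, -0.02, 0, 0, -1], [-0.28, -0.02, 0, 0, -1], [-0.28, -0.02, 0.05, 0, -1], [-0.28, -0.02, 0.1, 0, -1], [-0.28, -0.02, 0.14, 0, -1], [-0.28, -0.02, 0.14, 0, -1], [-0.28, -0.04, 0.14, 0, -1], [-0.28, -0.06, 0.14, 0, -1], [-0.28, -0.06, 0.14, 0, -1]]])

```text
time: 7.75
eef_pos: [591.4, 16.2, 232.8]
tool_rot: [-0.248, 3.129, -0.002]
ft_force: [0.9, -0.6, 0.5]
grip_width: -0.0
gripper_force: 0.0
```

```bash
cat > path.py <<'E'
from h import *
s=bot.state(); e=tk(s['eef_pos']); print(s['time'],e,tk(s['ft_force']+K0))
# contact corner at TCP y-14.5; r slides 60->55
for th in np.radians([75,65,55,45,35,25,15,8,3,0,-2]):
    r=60; c=np.array([42-r*np.cos(th)+3*np.sin(th),169+r*np.sin(th)+3*np.cos(th)])
    print(round(np.degrees(th)),((c[0]+13-e[1])/500).round(3),((e[2]-c[1])/500).round(3))
E
python3 path.py
```

```text
7.75 [ -3.17027375  62.49374424 232.81519662] [ 0.74907464 -0.7204042   0.54735181]
75 -0.04 0.01
65 -0.06 0.016
55 -0.079 0.026
45 -0.096 0.039
35 -0.11 0.054
25 -0.121 0.071
15 -0.129 0.091
8 -0.133 0.105
3 -0.135 0.115
0 -0.135 0.122
-2 -0.135 0.126
```

>>> move_arm(steps=[[[0, -0.02, 0.005, 0, -1], [0, -0.04, 0.01, 0, -1], [0, -0.05, 0.013, 0, -1], [0, -0.06, 0.016, 0, -1], [0, -0.07, 0.021, 0, -1], [0, -0.079, 0.026, 0, -1], [0, -0.088, 0.032, 0, -1], [0, -0.096, 0.039, 0, -1], [0, -0.103, 0.046, 0, -1], [0, -0.11, 0.054, 0, -1], [0, -0.116, 0.062, 0, -1], [0, -0.121, 0.071, 0, -1]]])

```text
time: 8.95
eef_pos: [600.2, -40.9, 195.5]
tool_rot: [-0.253, 3.131, -0.0]
ft_force: [0.3, 0.6, 1.2]
grip_width: 0.3
gripper_force: 0.7
```

```bash
python3 path.py
python3 - <<'E'
from h import *
p,d=bot.snapshot('side'); cv2.imwrite('pics/side3.png',cv2.resize(p[60:260,130:380,::-1],(750,600)))
E
```

```text
8.95 [ -3.54201778   4.77536086 195.49676616] [0.38523326 0.52252275 1.17135352]
75 0.075 -0.064
65 0.055 -0.058
55 0.037 -0.049
45 0.02 -0.036
35 0.006 -0.021
25 -0.006 -0.003
15 -0.014 0.016
8 -0.018 0.03
3 -0.019 0.041
0 -0.02 0.047
-2 -0.02 0.051
```

View pics/side3.png

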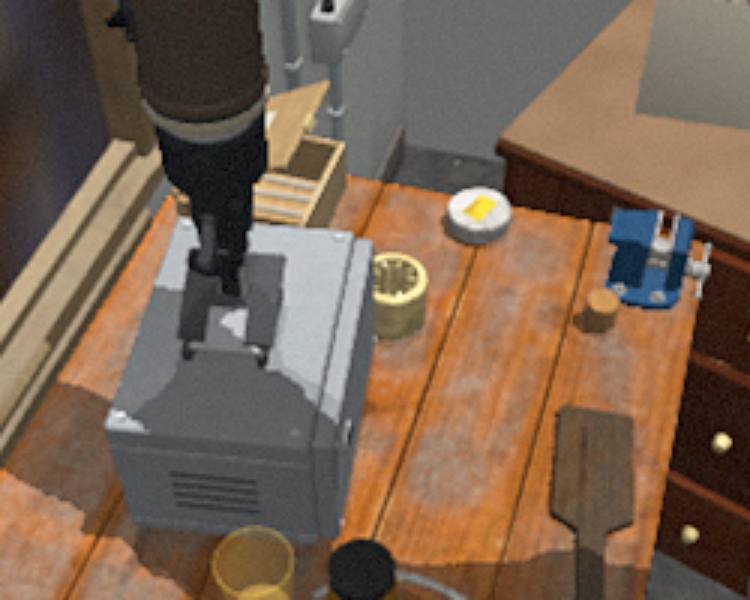

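The flap (plate between (185,330) and (285,270)) is folding down under the fingertips as planned. I push on downward.

>>> move_arm(steps=[[[0, -0.01, 0.006, 0, -1], [0, -0.014, 0.015, 0, -1], [0, -0.018, 0.024, 0, -1], [0, -0.02, 0.032, 0, -1], [0, -0.02, 0.038, 0, -1], [0, -0.02, 0.042, 0, -1], [0, -0.02, 0.045, 0, -1], [0, -0.02, 0.048, 0, -1], [0, -0.02, 0.05, 0, -1], [0, -0.02, 0.052, 0, -1]]])

```text
time: 10.0
eef_pos: [601.9, -50.5, 171.8]
tool_rot: [-0.253, 3.13, 0.001]
ft_force: [-10.2, 1.1, 28.6]
grip_width: -0.2
gripper_force: 14.0
```

```bash
python3 path.py|head -1
```

```text
10.0 [ -3.39764691  -4.98685431 171.77673598] [-9.92140875  2.76141013 28.56583651]
```

The fingers met a hard stop at z=171.8, which is the shut height, with 28 N. I lift off and check.

>>> move_arm(steps=[[[0, 0, -0.06, 0, -1], [0, 0, -0.16, 0, -1], [0, 0, -0.26, 0, -1], [0.1, 0, -0.3, 0, -1], [0.2, 0, -0.3, 0, -1], [0.3, 0, -0.3, 0, -1], [0.4, 0, -0.3, 0, -1], [0.4, 0, -0.3, 0, -1], [0.4, 0, -0.3, 0, -1]]])

```text
time: 10.9
eef_pos: [403.5, -82.4, 320.3]
tool_rot: [-0.253, 3.129, 0.003]
ft_force: [1.7, 0.2, 0.2]
grip_width: 0.2
gripper_force: 0.0
```

Run:
```python
from h import *
s=bot.state(); print(s['time'],tk(s['eef_pos']),s['ft_force'])
for n in('side','scene'):
    p,d=bot.snapshot(n); k=tk(cloud(n,d,bot.camera_params(n)))
    m=(d>0)&(abs(k[...,0])<30)&(abs(k[...,1])<32)&(k[...,2]>160)&(k[...,2]<200)
    q=k[m]
    if len(q)>50:
        A=np.c_[q[:,1],np.ones(len(q))]; print(n,'flap slope',np.linalg.lstsq(A,q[:,2],rcond=None)[0],len(q),np.ptp(q[:,2]))
    m=(d>0)&(k[...,0]<-70)&(k[...,0]>-175)&(abs(k[...,1])<110)&(k[...,2]>149)&(k[...,2]<154)
    print('panel x',np.percentile(k[m][:,0],[3,50]))
    if n=='side':cv2.imwrite('pics/side4.png',cv2.resize(p[60:260,130:380,::-1],(750,600)))
```

```text
10.9 [-204.38943181   -4.69180044  320.33897346] [1.69422521 0.24840438 0.19388917]
side flap slope [6.21574065e-03 1.72290171e+02] 478 6.448027602293507
panel x [-98.93709249 -88.74348613]
scene flap slope [-2.27152846e-03  1.72534125e+02] 390 9.058615988985395
panel x [-94.88658266 -85.42783704]
```

View pics/side4.png

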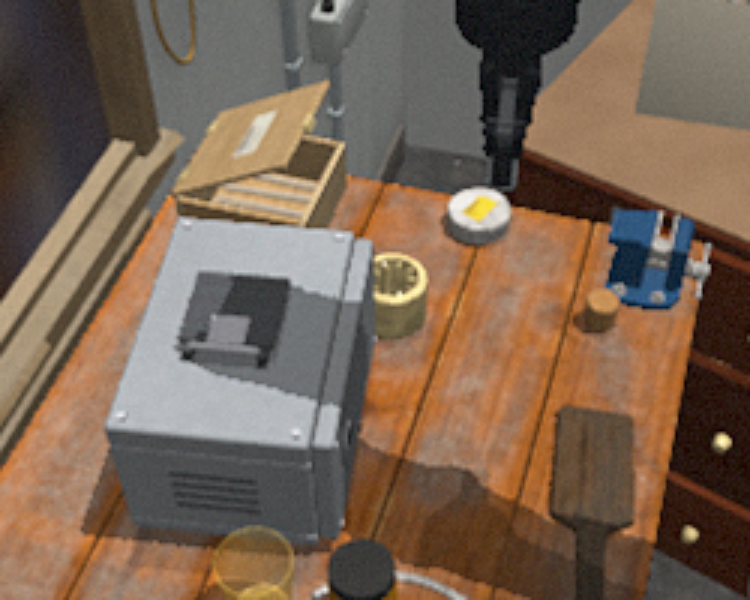

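The flap lies level at (235,315), with near-zero slope at z=172. The panel is flush, the bystanders have not moved and the arm is clear.

```bash
python3 -c "
from plant import bot
print(bot.finish_job())"
```

```text
the job is handed in; nothing more can be done
None
```

The job is handed in at about 11 s: the car is pushed fully home, the vent flap lies flat and shut, and the bystanders are where they stood; the fingers never went near the clear tumbler, but it is out of sight inside the kiln, so I could not check that it still stands.

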